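# Find the rocking corner of a balance slab and shim it

## Robot

A 6-joint arm with a two-finger parallel gripper is mounted at the origin on the work surface. World frame = base frame: x ahead of the robot, y to its left, z up, the work surface at z = 0. Lengths are in m, angles in degrees, forces in N, time in s.
With the tool pointing down it reaches from about 0.3 to 0.85 m from the base axis. Payload 4.2 kg.
Tool frame: the origin (TCP) lies on the centre line of the jaws, within the pads' length; the fingertips stand 17 mm ahead of it and the grasp point (between the pads) lies 2 mm behind it; y points along the fingers, x is the direction in which the jaws open and shut, and the axes are right-handed (so a half turn about y gives the same grasp; the last joint's range is limited). The gripper opens to 91 mm and grips with 3 to 60 N. Pads are 32 mm wide; open, the fingers measure 118 mm over their backs; the gripper's body (76 mm by 178 mm) begins 60 mm behind the grasp point.
Start: joints at [-1.146, 18.312, 89.639, -0, 72.044, -1.146], TCP at [0.575, 0, 0.231] pointing down, gripper open.
Joint ranges: [-177.97, 177.97], [-48.28, 115.42], [12.27, 149.76], [-77.06, 257.06], [2.81, 150.46], [-146.56, 146.56]. Speed limits (degrees/s): [147.25, 147.25, 180, 180, 180, 180].

## Interface

Orientations are given as a 3x3 rotation matrix whose columns are the frame's x, y, z axes.
In Python, from station import * gives the robot as it stands.
- The arm moves only by the tool step_arm, never from a script. Its argument "commands" is a list of rows, each a list of 5 numbers: the shift along the tool's x, y, z in mm, then the turn about the tool's y in degrees, then the gripper command: -1 is shut, 1 is fully open, values between are in proportion. In form: [[tx, ty, tz, yaw, jaw], ...]. A call has 1 to 12 rows; each row is the pose to reach, as a shift and turn from the pose measured when the call began, along the tool's axes at that moment; what a row does not reach only later rows make up. A row lasts 1/8 s, in which the tool goes at most 62.5 mm and 10.7 degrees, less where a joint would pass 70% of its speed; a pose out of reach is approached as far as the arm can. A call with a gripper value outside its range is refused whole. The fingers move at their own pace and stop on an object; "newtons" is the grip in N (left out, the last holds). Time passes only in rows, so rows that repeat a pose let the fingers close. It gives the time, the measured TCP pose, the force and the opening at its end, in the units of the state.
- observe(): the state, without advancing time (a new reading comes with each control period).
- read_camera(name): name is "scene" or "side" or "wrist"; returns (picture, depth): 420x560x3 uint8, red, green, blue; 420x560 float32, m along the optical axis (not along the pixel's ray), 0 where there is no reading.
- camera_model(name): a dict with "fx", "fy", "cx", "cy" (pixels), "k1" (the pictures are not rectified: a ray, as slopes to the right and down, at radius r is drawn at 1 + k1 r^2 times it, then the intrinsics apply), "rvec" (rotation vector, rad) and "tvec" (3), from world to camera coordinates, as OpenCV has them. Camera axes: x right, y down, z forward; pixel columns grow to the right and rows downward; lengths in m; the calibration is good to about 2 mm. A picture is of the moment at which its call begins: read the wrist's pose just before it. camera_model takes no time and is no camera call; for the wrist camera it gives the pose at the moment of the call.
- hand_in(): hands the job in, once; it reports no verdict.
The state is a dict: "clock": time; "joint_positions": joint angles; "qd": joint speeds; "joint_torque": joint torques, N m; "ee_pos": TCP position; "tcp_rot": TCP orientation; "ft_force": force on the tool from outside, world axes, zero at the start; "wrist_torque": the same for the moment, N m; "width": finger opening in m.
Only numpy, scipy, OpenCV 4.12 (cv2) and the standard library are available. Lean on these libraries where they do the work, as an engineer would, in place of code of your own. Each camera call takes 0.05 s, during which the arm holds its last target.

## Task

The granite slab under the laboratory balance rocks: press down on its corners with closed fingertips until you find the one that gives. Push that corner's brass shim in under the slab until its tab is flat against the slab's edge, then press the corner again to check that it is firm, and move clear. Pick nothing up, and leave the other three shims, the balance and everything else where they are.

Things in the scene. Friction and masses are not known exactly. Their poses are not given: they have to be found in the camera images.
- slab: black granite slab, 220 (its x) x 260 (its y) x 30 mm, 4.6 kg, loose on four grey foot blocks, a balance on its middle. Origin: centre of the underside, 24 mm above the bench; x away from the robot, y to its left at zero yaw. One corner, any of the four, has 4 mm of empty space under it: pressed there with 5 N or more it tips down 3 to 5 mm and comes back when let go; the others give under 1 mm.
- corner_near_left (a point): place to press on the near left corner of the slab (as the robot sees it): on its top face, 20 mm in from both edges; 54 mm above the bench when level; about 35 mm from the balance
- corner_near_right (a point): place to press on the near right corner of the slab (as the robot sees it): on its top face, 20 mm in from both edges; 54 mm above the bench when level; about 35 mm from the balance
- corner_far_left (a point): place to press on the far left corner of the slab (as the robot sees it): on its top face, 20 mm in from both edges; 54 mm above the bench when level; about 35 mm from the balance
- corner_far_right (a point): place to press on the far right corner of the slab (as the robot sees it): on its top face, 20 mm in from both edges; 54 mm above the bench when level; about 35 mm from the balance
- tab_near_left (a point): middle of the outer face of the near left shim's turned-up tab, 30 mm above the bench. Tab 34 mm wide, 4 mm thick, 20 to 38 mm above the bench, parked 34 to 40 mm out from the slab's left edge. Pushed along the slab's -y (under 3 N) it slides in where the corner is loose till the tab meets the edge, this point then 134 mm from the slab's middle; elsewhere it jams after some 20 mm
- tab_near_right (a point): middle of the outer face of the near right shim's turned-up tab, 30 mm above the bench. Tab 34 mm wide, 4 mm thick, 20 to 38 mm above the bench, parked 34 to 40 mm out from the slab's right edge. Pushed along the slab's +y (under 3 N) it slides in where the corner is loose till the tab meets the edge, this point then 134 mm from the slab's middle; elsewhere it jams after some 20 mm
- tab_far_left (a point): middle of the outer face of the far left shim's turned-up tab, 30 mm above the bench. Tab 34 mm wide, 4 mm thick, 20 to 38 mm above the bench, parked 34 to 40 mm out from the slab's left edge. Pushed along the slab's -y (under 3 N) it slides in where the corner is loose till the tab meets the edge, this point then 134 mm from the slab's middle; elsewhere it jams after some 20 mm
- tab_far_right (a point): middle of the outer face of the far right shim's turned-up tab, 30 mm above the bench. Tab 34 mm wide, 4 mm thick, 20 to 38 mm above the bench, parked 34 to 40 mm out from the slab's right edge. Pushed along the slab's +y (under 3 N) it slides in where the corner is loose till the tab meets the edge, this point then 134 mm from the slab's middle; elsewhere it jams after some 20 mm
- shim_near_left: the near left shim: loose brass slotted plate, 34 mm wide, 32 mm long, 3.4 mm thick, 50 g, with a tab at its outer end, lying flat on its foot block's ledge (20 mm above the bench, reaching 45 mm out from the slab), its blade ending just short of the slab. Origin: underside, at the tab's inner face; its +y points outward, blade to tab
- shim_near_right: the near right shim: loose brass slotted plate, 34 mm wide, 32 mm long, 3.4 mm thick, 50 g, with a tab at its outer end, lying flat on its foot block's ledge (20 mm above the bench, reaching 45 mm out from the slab), its blade ending just short of the slab. Origin: underside, at the tab's inner face; its +y points outward, blade to tab
- shim_far_left: the far left shim: loose brass slotted plate, 34 mm wide, 32 mm long, 3.4 mm thick, 50 g, with a tab at its outer end, lying flat on its foot block's ledge (20 mm above the bench, reaching 45 mm out from the slab), its blade ending just short of the slab. Origin: underside, at the tab's inner face; its +y points outward, blade to tab
- shim_far_right: the far right shim: loose brass slotted plate, 34 mm wide, 32 mm long, 3.4 mm thick, 50 g, with a tab at its outer end, lying flat on its foot block's ledge (20 mm above the bench, reaching 45 mm out from the slab), its blade ending just short of the slab. Origin: underside, at the tab's inner face; its +y points outward, blade to tab
- balance: white laboratory balance with a round steel pan, 178 x 138 x 42 mm, standing on the middle of the slab, origin under its centre; to be left in place
- weight: small brass calibration weight, 21 mm across, 34 mm high, standing on the slab to the left of the balance; origin under its centre; to be left in place
- weighing_bottle: small glass weighing bottle with green lid, 31 mm across, 56 mm high, standing on the slab to the right of the balance; origin under its centre; to be left in place
- flask: conical glass flask, 84 mm across, 130 mm high, on the bench to the left; to be left in place
- wash_bottle: white wash bottle with a spout, 72 mm across, 215 mm high, on the bench far left; to be left in place
- beaker: glass beaker, 72 mm across, 90 mm high, on the bench to the right; to be left in place
- reagent: amber jar with a blue cap, 60 mm across, 120 mm high, on the bench near left; to be left in place
- spatula: steel spoon spatula, 170 mm long, lying on the bench far right; to be left in place
Not all that is in view belongs to the job. Leave any green look-alike of the shim_far_right alone. Leave any red look-alike of the shim_near_left alone.

How it is judged:
By the outcome, as a careful person would: the job done as asked, in the order asked, and still so for the second after the job is handed in, with the robot touching nothing.
It also fails if it takes over 66 s, if anything falls off the work surface, if the arm or the gripper's body presses on something with over 40 N, if the wrist force passes 120 N, or if a joint passes its speed limit or range.

## Working session

There is one attempt and no reset: what is moved stays moved. The work goes in short steps, Python scripts to look and compute and a tool call to move; the robot and the scene stay as the last step left them, time stands still between calls to the robot, and variables do not carry over. Pictures are saved under pics/ and viewed, and the job is handed in when it is done.

Besides the shell and the picture viewer there is one more tool, called after ">>>" as name(argument=value, ...) on one line, values as JSON. step_arm: Moves the arm, as the interface text tells. Its arguments: {"type":"object","properties":{"commands":{"type":"array"},"newtons":{"type":"number"}},"required":["commands"]}

```bash
ls; mkdir -p pics
python3 - <<'E'
from station import *
import cv2
s=observe(); print({k:(v if not hasattr(v,'round') else v) for k,v in s.items()})
for n in ["scene","side","wrist"]:
    p,d=read_camera(n); cv2.imwrite(f"pics/{n}0.png",cv2.cvtColor(p,cv2.COLOR_RGB2BGR)); import numpy as np; np.save(f"{n}0.npy",d); print(camera_model(n))
E
```

```text
pics
{'clock': 0.0, 'joint_positions': array([-1.14709763e+00,  1.83529455e+01,  8.97084618e+01,  1.90291908e-04,
        7.20440941e+01, -1.14796626e+00]), 'qd': array([ 0.02176675,  0.06224964,  0.01739176, -0.06390549,  0.03633417,
       -0.06703183]), 'joint_torque': array([-5.01459035e-04, -4.12465632e+01, -2.31973493e+01,  7.28826877e-02,
        4.58198413e-02, -1.41870069e-04]), 'ee_pos': array([ 5.74507551e-01, -2.28260566e-07,  2.30093259e-01]), 'tcp_rot': array([[ 9.99998305e-01, -1.84091291e-03, -1.40967504e-05],
       [ 1.41704501e-05,  4.00212526e-05,  9.99999999e-01],
       [-1.84091234e-03, -9.99998305e-01,  4.00472713e-05]]), 'ft_force': array([-0.22313615,  0.13780745,  0.70921502]), 'wrist_torque': array([ 0.02569096, -0.04545262, -0.00132002]), 'width': 0.09106887887826626}
{'fx': 437.6192407341635, 'fy': 437.6192407341635, 'cx': 274.99798507995706, 'cy': 211.3315095339281, 'k1': -0.06747950898226719, 'rvec': array([ 2.38891445,  1.01403818, -0.30490934]), 'tvec': array([-0.36674992, -0.28063959,  1.51052092])}
{'fx': 453.2755769167579, 'fy': 453.2755769167579, 'cx': 280.98140146727, 'cy': 206.35812750831946, 'k1': -0.05559227587407535, 'rvec': array([ 0.30640349, -2.69676149,  1.33279641]), 'tvec': array([0.5248093 , 0.12306041, 0.92740883])}
{'fx': 307.4539534054144, 'fy': 307.4539534054144, 'cx': 279.25954292482277, 'cy': 211.90892113866275, 'k1': 0.00501450380365377, 'rvec': array([-2.87071569e+00,  1.46822856e-04,  1.43798095e-03]), 'tvec': array([-0.57277931, -0.02914736,  0.39072727])}
```

View pics/scene0.png

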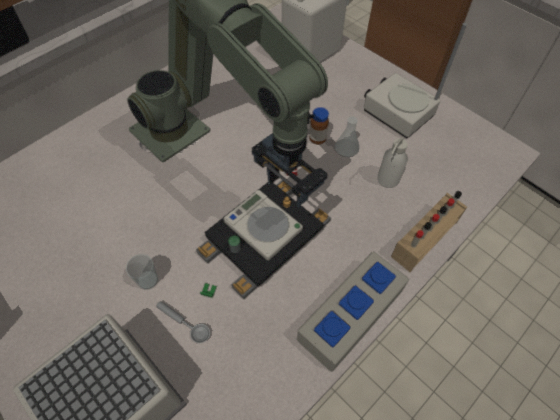

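View pics/side0.png

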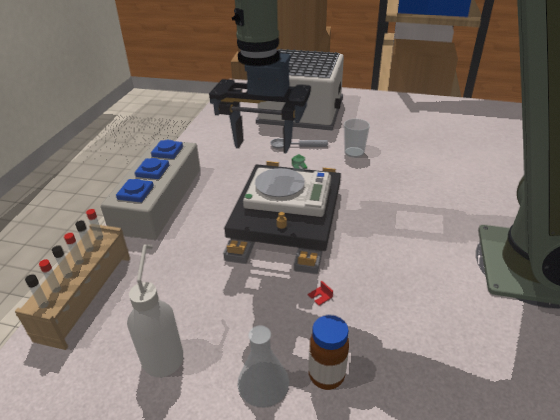

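View pics/wrist0.png

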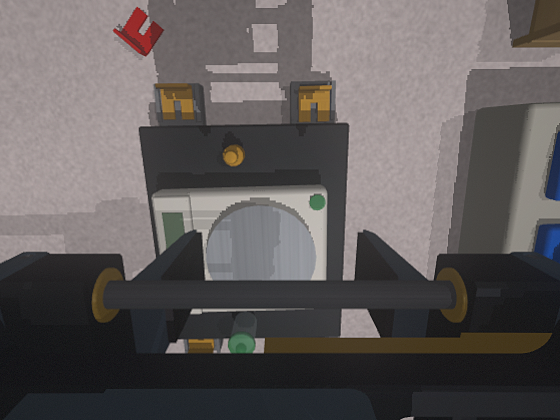

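```bash
cat > h.py <<'E'
import numpy as np, cv2
from station import *
def K(m): return np.array([[m['fx'],0,m['cx']],[0,m['fy'],m['cy']],[0,0,1]])
def cloud(m,d):
    v,u=np.mgrid[:d.shape[0],:d.shape[1]]
    p=np.stack([u.ravel(),v.ravel()],1).astype(np.float64)[:,None]
    n=cv2.undistortPoints(p,K(m),np.array([m['k1'],0,0,0,0.]))[:,0]
    z=d.ravel().astype(float)
    c=np.c_[n*z[:,None],z]
    R=cv2.Rodrigues(m['rvec'])[0]
    w=(c-m['tvec'])@R
    w[z==0]=np.nan
    return w.reshape(*d.shape,3)
def proj(m,P):
    return cv2.projectPoints(np.array(P,float).reshape(-1,3),m['rvec'],m['tvec'],K(m),np.array([m['k1'],0,0,0,0.]))[0][:,0]
def save(n,p,**k): cv2.imwrite(f"pics/{n}.png",cv2.cvtColor(p,cv2.COLOR_RGB2BGR))
E
python3 - <<'E'
from h import *
for n in ["wrist","side","scene"]:
    m=camera_model(n); d=np.load(n+"0.npy"); w=cloud(m,d); p=cv2.cvtColor(cv2.imread(f"pics/{n}0.png"),cv2.COLOR_BGR2RGB)
    z=w[...,2]; mask=(abs(z-0.054)<0.006)&(p.max(2)<75)&(abs(w[...,0]-0.56)<.2)&(abs(w[...,1])<.25)
    nl,l,st,_=cv2.connectedComponentsWithStats(mask.astype(np.uint8))
    k=1+np.argmax(st[1:,4]); q=w[l==k]
    r=cv2.minAreaRect(q[:,:2].astype(np.float32)); print(n,len(q),np.median(q[:,2]),r); print(cv2.boxPoints(r).round(4).tolist())
    # brass
    hsv=cv2.cvtColor(p,cv2.COLOR_RGB2HSV)
    b=(hsv[...,0]>10)&(hsv[...,0]<28)&(hsv[...,1]>110)&(z<0.09)&(z>0.01)&(abs(w[...,0]-0.56)<.25)&(abs(w[...,1])<.3)
    nl,l,st,c=cv2.connectedComponentsWithStats(b.astype(np.uint8))
    for i in range(1,nl):
        if st[i,4]>15:
            q=w[l==i]; print('  brass',c[i].round(),st[i,4],np.percentile(q,[2,50,98],axis=0).round(4).tolist())
E
```

```text
wrist 14103 0.05351532929318295 ((0.5367372632026672, -0.010662131011486053), (0.21829386055469513, 0.17935509979724884), 0.9564020037651062)
[[0.4260999858379364, 0.07720000296831131], [0.42910000681877136, -0.10209999978542328], [0.6474000215530396, -0.09849999845027924], [0.6444000005722046, 0.08079999685287476]]
  brass [176. 100.] 948 [[0.4432, 0.0855, 0.0208], [0.4603, 0.1055, 0.0232], [0.4762, 0.119, 0.0383]]
  brass [314. 102.] 964 [[0.5947, 0.0833, 0.0215], [0.611, 0.1035, 0.0233], [0.6276, 0.1172, 0.0383]]
  brass [233. 155.] 371 [[0.5166, 0.0388, 0.0546], [0.5284, 0.0499, 0.0731], [0.5363, 0.0581, 0.0882]]
  brass [201. 345.] 346 [[0.4483, -0.2201, 0.0217], [0.4653, -0.2154, 0.0236], [0.481, -0.1819, 0.0528]]
side 2936 0.0540643005582223 ((0.5380017757415771, -0.05127190053462982), (0.217800572514534, 0.26550015807151794), 1.114680290222168)
[[0.42649999260902405, 0.07930000126361847], [0.4316999912261963, -0.18610000610351562], [0.6495000123977661, -0.1818999946117401], [0.6442999839782715, 0.0835999995470047]]
  brass [272. 163.] 41 [[0.6029, -0.2245, 0.0279], [0.6153, -
[... 578 characters left out ...]
22981643676758)
[[0.4277999997138977, 0.0746999979019165], [0.43209999799728394, -0.1858000010251999], [0.6535000205039978, -0.18209999799728394], [0.6492000222206116, 0.07840000092983246]]
  brass [284. 186.] 66 [[0.4447, 0.0895, 0.0212], [0.461, 0.1029, 0.025], [0.4773, 0.1144, 0.0296]]
  brass [286. 202.] 63 [[0.5193, 0.0352, 0.055], [0.5312, 0.0416, 0.074], [0.538, 0.0656, 0.0888]]
  brass [321. 215.] 87 [[0.5978, 0.0927, 0.0205], [0.6132, 0.1083, 0.0261], [0.6282, 0.1144, 0.0411]]
  brass [206. 250.] 114 [[0.4502, -0.2244, 0.0203], [0.4686, -0.2096, 0.0255], [0.483, -0.1887, 0.0404]]
  brass [242. 286.] 130 [[0.6006, -0.2255, 0.0199], [0.619, -0.2105, 0.0257], [0.6335, -0.1911, 0.0413]]
```

>>> step_arm(commands=[[-40,0,18,-1,-1],[-80,0,36,-1,-1],[-127,0,56,-1,-1],[-127,0,56,-1,-1],[-127,60,56,-1,-1],[-127,110,56,-1,-1],[-127,140,56,-1,-1],[-127,140,56,-1,-1],[-127,140,56,-1,-1]], newtons=20)

```text
clock: 1.27
ee_pos: [0.449, 0.056, 0.0915]
tcp_rot: [[1.0, 0.001, -0.017], [0.017, 0.0, 1.0], [0.001, -1.0, 0.0]]
ft_force: [-0.2, -0.1, 0.3]
width: 0.0044
```

Run:
```python
from h import *
s=observe(); print(s['clock'],s['ee_pos'].round(4),s['ft_force'].round(2),s['width'])
p,d=read_camera("side"); save("side1",cv2.resize(p[130:310,180:400],None,fx=3,fy=3))
p,d=read_camera("wrist"); save("wrist1",p); np.save("wrist1.npy",d)
```

```text
1.275 [0.449  0.056  0.0915] [-0.17 -0.1   0.26] 0.004426551219640437
```

View pics/side1.png

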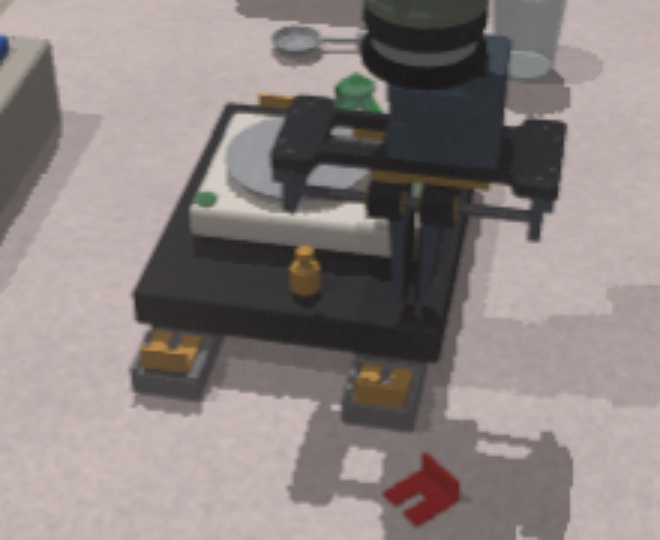

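View pics/wrist1.png

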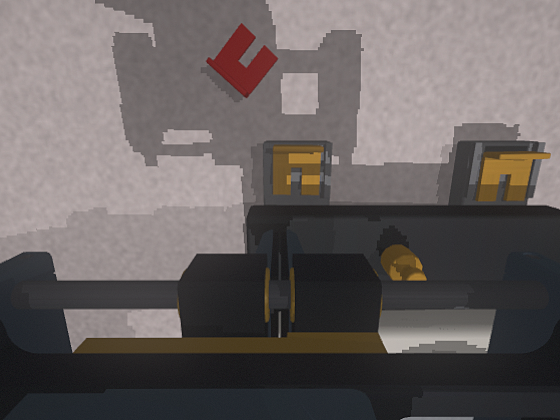

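The side view (crop around pixel 420,310) shows the closed fingertips over the near-left corner, clear of the balance. The red look-alike is on the bench at (425,490). Next I press down slowly.

>>> step_arm(commands=[[0,10,0,0,-1],[0,17,0,0,-1],[0,19,0,0,-1],[0,20,0,0,-1],[0,20,0,0,-1]])

```text
clock: 2.0
ee_pos: [0.449, 0.0561, 0.0719]
tcp_rot: [[1.0, 0.002, -0.017], [0.017, 0.0, 1.0], [0.002, -1.0, 0.0]]
ft_force: [-0.3, 0.1, 0.1]
width: 0.0004
```

>>> step_arm(commands=[[0,1,0,0,-1],[0,1,0,0,-1]])

```text
clock: 2.25
ee_pos: [0.4493, 0.0561, 0.0713]
tcp_rot: [[1.0, 0.003, -0.017], [0.017, 0.0, 1.0], [0.003, -1.0, 0.0]]
ft_force: [-0.8, 0.2, 4.3]
width: 0.0004
```

>>> step_arm(commands=[[0,1,0,0,-1],[0,1,0,0,-1]])

```text
clock: 2.5
ee_pos: [0.4493, 0.0561, 0.0712]
tcp_rot: [[1.0, 0.003, -0.017], [0.017, 0.0, 1.0], [0.003, -1.0, 0.0]]
ft_force: [-2.2, -0.2, 10.0]
width: 0.0005
```

Near-left is firm: 0.1 mm of give at 10 N. Next is far-left.

>>> step_arm(commands=[[0,-55,0,0,-1],[0,-60,0,0,-1],[60,-60,0,0,-1],[120,-60,0,0,-1],[178,-60,0,0,-1],[178,-60,0,0,-1],[178,-20,0,0,-1],[178,-4,0,0,-1],[178,-2,0,0,-1],[178,-2,0,0,-1]])

```text
clock: 3.75
ee_pos: [0.6275, 0.0593, 0.0747]
tcp_rot: [[1.0, 0.004, -0.017], [0.017, 0.001, 1.0], [0.004, -1.0, 0.0]]
ft_force: [-0.7, 1.2, 0.6]
width: 0.0004
```

>>> step_arm(commands=[[0,1,0,0,-1],[0,1,0,0,-1]])

```text
clock: 4.0
ee_pos: [0.6279, 0.0593, 0.0746]
tcp_rot: [[1.0, 0.006, -0.017], [0.017, 0.001, 1.0], [0.006, -1.0, 0.001]]
ft_force: [-0.0, -0.4, 0.2]
width: 0.0003
```

>>> step_arm(commands=[[0,1,0,0,-1],[0,1,0,0,-1]])

```text
clock: 4.25
ee_pos: [0.628, 0.0593, 0.0738]
tcp_rot: [[1.0, 0.006, -0.017], [0.017, 0.001, 1.0], [0.006, -1.0, 0.001]]
ft_force: [1.1, -0.1, 0.1]
width: 0.0004
```

>>> step_arm(commands=[[0,1,0,0,-1],[0,1,0,0,-1]])

```text
clock: 4.5
ee_pos: [0.6279, 0.0593, 0.0726]
tcp_rot: [[1.0, 0.006, -0.017], [0.017, 0.001, 1.0], [0.006, -1.0, 0.001]]
ft_force: [0.0, -0.5, 0.4]
width: 0.0003
```

>>> step_arm(commands=[[0,1,0,0,-1],[0,1,0,0,-1]])

```text
clock: 4.75
ee_pos: [0.6278, 0.0593, 0.0715]
tcp_rot: [[1.0, 0.006, -0.017], [0.017, 0.001, 1.0], [0.006, -1.0, 0.001]]
ft_force: [-0.0, -0.5, -0.0]
width: 0.0002
```

>>> step_arm(commands=[[0,1,0,0,-1],[0,1,0,0,-1]])

```text
clock: 5.0
ee_pos: [0.628, 0.0593, 0.0712]
tcp_rot: [[1.0, 0.006, -0.018], [0.017, 0.001, 1.0], [0.006, -1.0, 0.0]]
ft_force: [-1.4, 0.0, 6.2]
width: 0.0005
```

>>> step_arm(commands=[[0,1,0,0,-1],[0,1,0,0,-1]])

```text
clock: 5.25
ee_pos: [0.6281, 0.0592, 0.0711]
tcp_rot: [[1.0, 0.007, -0.017], [0.017, 0.001, 1.0], [0.007, -1.0, 0.0]]
ft_force: [-2.5, -0.7, 6.5]
width: 0.0005
```

>>> step_arm(commands=[[0,2,0,0,-1],[0,2,0,0,-1]])

```text
clock: 5.5
ee_pos: [0.6282, 0.0591, 0.071]
tcp_rot: [[1.0, 0.008, -0.017], [0.017, 0.001, 1.0], [0.008, -1.0, 0.0]]
ft_force: [-3.1, -1.8, 11.9]
width: 0.0004
```

>>> step_arm(commands=[[0,-50,0,0,-1],[0,-60,0,0,-1],[0,-60,-60,0,-1],[0,-60,-120,0,-1],[0,-60,-180,0,-1],[0,-60,-220,0,-1],[0,-60,-220,0,-1],[0,-20,-220,0,-1],[0,-4,-220,0,-1],[0,-2,-220,0,-1],[0,-2,-220,0,-1]])

```text
clock: 6.88
ee_pos: [0.6326, -0.1604, 0.0736]
tcp_rot: [[1.0, 0.009, -0.018], [0.018, 0.0, 1.0], [0.009, -1.0, 0.0]]
ft_force: [-0.1, 0.1, -0.0]
width: 0.0011
```

>>> step_arm(commands=[[0,1,0,0,-1],[0,1,0,0,-1]])

```text
clock: 7.12
ee_pos: [0.6331, -0.1604, 0.0735]
tcp_rot: [[1.0, 0.01, -0.018], [0.018, 0.0, 1.0], [0.01, -1.0, -0.0]]
ft_force: [-0.4, 0.1, 0.7]
width: 0.0005
```

>>> step_arm(commands=[[0,1,0,0,-1],[0,1,0,0,-1]])

```text
clock: 7.38
ee_pos: [0.6331, -0.1604, 0.0727]
tcp_rot: [[1.0, 0.011, -0.018], [0.018, -0.0, 1.0], [0.011, -1.0, -0.0]]
ft_force: [-0.2, 0.5, -0.2]
width: 0.0004
```

Far-left is firm too: 0.3 mm at 12 N. Now pressing far-right.

>>> step_arm(commands=[[0,1,0,0,-1],[0,1,0,0,-1]])

```text
clock: 7.62
ee_pos: [0.633, -0.1604, 0.0715]
tcp_rot: [[1.0, 0.01, -0.018], [0.018, 0.0, 1.0], [0.01, -1.0, -0.0]]
ft_force: [0.1, -0.9, 0.1]
width: 0.0006
```

>>> step_arm(commands=[[0,1,0,0,-1],[0,1,0,0,-1]])

```text
clock: 7.88
ee_pos: [0.6331, -0.1604, 0.0705]
tcp_rot: [[1.0, 0.01, -0.018], [0.018, 0.0, 1.0], [0.01, -1.0, -0.0]]
ft_force: [0.6, 1.0, 1.1]
width: 0.0008
```

>>> step_arm(commands=[[0,2,0,0,-1],[0,2,0,0,-1]])

```text
clock: 8.12
ee_pos: [0.6333, -0.1605, 0.0685]
tcp_rot: [[1.0, 0.011, -0.018], [0.018, -0.0, 1.0], [0.011, -1.0, -0.0]]
ft_force: [1.1, -0.3, 1.4]
width: 0.0009
```

>>> step_arm(commands=[[0,2,0,0,-1],[0,2,0,0,-1]])

```text
clock: 8.38
ee_pos: [0.6334, -0.1606, 0.0678]
tcp_rot: [[1.0, 0.011, -0.018], [0.018, -0.0, 1.0], [0.011, -1.0, -0.001]]
ft_force: [-1.0, 0.1, 7.2]
width: 0.0002
```

Far-right gives: 3.5 mm at 7 N. I'll lift off slowly, move right and look for the tab.

>>> step_arm(commands=[[0,-2,0,0,-1],[0,-5,0,0,-1],[0,-15,0,0,-1],[0,-60,0,0,-1],[-80,-110,60,0,-1],[-140,-150,80,0,-1],[-150,-150,80,0,-1],[-150,-150,80,0,-1]])

```text
clock: 9.38
ee_pos: [0.4783, -0.0824, 0.2187]
tcp_rot: [[1.0, 0.015, -0.019], [0.019, -0.001, 1.0], [0.015, -1.0, -0.001]]
ft_force: [0.3, 0.5, 0.8]
width: 0.0004
```

Run:
```python
from h import *
s=observe(); print(s['clock'],s['ee_pos'].round(4),s['ft_force'].round(2))
for n in ["scene","side"]:
    p,d=read_camera(n); m=camera_model(n); w=cloud(m,d); z=w[...,2]
    save(n+"2",cv2.resize(p[140:340,130:360] if n=="scene" else p[120:320,180:400],None,fx=3,fy=3,interpolation=cv2.INTER_CUBIC))
    mask=(abs(z-0.054)<0.006)&(p.max(2)<75)&(abs(w[...,0]-0.56)<.2)&(abs(w[...,1])<.25)
    nl,l,st,_=cv2.connectedComponentsWithStats(mask.astype(np.uint8))
    k=1+np.argmax(st[1:,4]); q=w[l==k]; r=cv2.minAreaRect(q[:,:2].astype(np.float32)); print(n,len(q),r)
    hsv=cv2.cvtColor(p,cv2.COLOR_RGB2HSV)
    b=(hsv[...,0]>10)&(hsv[...,0]<28)&(hsv[...,1]>110)&(z<0.09)&(z>0.01)&(abs(w[...,0]-0.56)<.25)&(abs(w[...,1])<.3)
    g=(hsv[...,0]>40)&(hsv[...,0]<85)&(hsv[...,1]>110)&(z<0.2)&(z>-0.01)&(abs(w[...,0]-0.56)<.25)
    for nm,bb in (('brass',b),('green',g)):
      nl,l,st,c=cv2.connectedComponentsWithStats(bb.astype(np.uint8))
      for i in range(1,nl):
        if st[i,4]>15:
            q=w[l==i]; print(nm,c[i].round(),st[i,4],np.percentile(q,[2,50,98],axis=0).round(4).tolist())
            if nm=='brass' and q[:,1].mean()<-.15 and q[:,0].mean()>.55:
                t=q[q[:,2]>0.03]; print('   tab',len(t),np.percentile(t,[5,50,95],axis=0).round(4).tolist())
    o=(z>0.03)&(z<0.3)&(w[...,1]<-0.2)&(w[...,1]>-.4)&(w[...,0]>0.5)&(w[...,0]<.75)
    print('tall',o.sum(),np.percentile(w[o],[2,50,98],axis=0).round(3).tolist())
```

```text
9.375 [ 0.4783 -0.0824  0.2187] [0.32 0.54 0.76]
scene 2983 ((0.5408616065979004, -0.053370699286460876), (0.22161301970481873, 0.2606467306613922), 0.7555027008056641)
brass [285. 186.] 86 [[0.4454, 0.0914, 0.0199], [0.463, 0.1084, 0.0256], [0.4771, 0.1152, 0.0413]]
brass [287. 202.] 63 [[0.5136, 0.0356, 0.0526], [0.5308, 0.043, 0.0719], [0.5381, 0.0679, 0.0883]]
brass [321. 215.] 88 [[0.5962, 0.094, 0.0203], [0.6124, 0.1079, 0.0255], [0.6285, 0.1142, 0.0414]]
brass [206. 250.] 117 [[0.4501, -0.2245, 0.0204], [0.4682, -0.209, 0.0251], [0.4834, -0.1887, 0.0408]]
brass [242. 286.] 130 [[0.6008, -0.2252, 0.02], [0.6182, -0.21, 0.0252], [0.6335, -0.1911, 0.0389]]
   tab 29 [[0.6039, -0.2253, 0.0307], [0.6205, -0.2231, 0.0363], [0.6325, -0.2207, 0.04]]
green [208. 291.] 76 [[0.5382, -0.2965, 0.0002], [0.5584, -0.2816, 0.0048], [0.5737, -0.2613, 0.0205]]
tall 30 [[0.602, -0.225, 0.03], [0.619, -0.223, 0.036], [0.634, -0.213, 0.041]]
side 2938 ((0.5372353196144104, -0.050240591168403625), (0.21770307421684265, 0.2628420889377594), 0.7724393010139465)
brass [272. 163.] 41 [[0.6024, -0.2244, 0.0289], [0.6163, -0.2214, 0.034], [0.6302, -0.218, 0.0391]]
   tab 36 [[0.6025, -0.2241, 0.0303], [0.6148, -0.2213, 0.0342], [0.6298, -0.2183, 0.0385]]
brass [329. 169.] 35 [[0.4513, -0.2234, 0.0305], [0.465, -0.2201, 0.0355], [0.4801, -0.2165, 0.0397]]
brass [281. 220.] 125 [[0.5179, 0.0416, 0.0554], [0.5259, 0.0519, 0.0725], [0.5352, 0.0581, 0.0879]]
brass [236. 247.] 167 [[0.594, 0.0826, 0.0217], [0.6083, 0.1149, 0.0261], [0.6276, 0.1185, 0.0394]]
brass [307. 259.] 183 [[0.4439, 0.0853, 0.0216], [0.4586, 0.1178, 0.0259], [0.4754, 0.1213, 0.0389]]
tall 40 [[0.602, -0.225, 0.03], [0.616, -0.221, 0.035], [0.633, -0.218, 0.039]]
```

View pics/scene2.png

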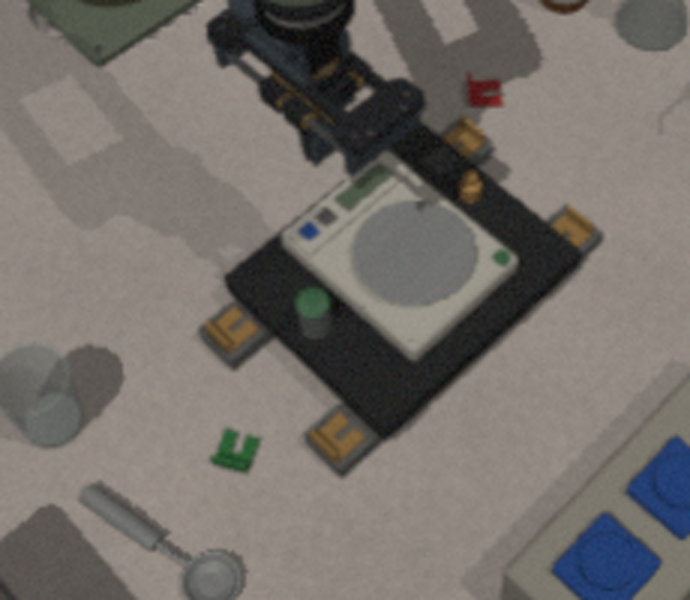

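View pics/side2.png

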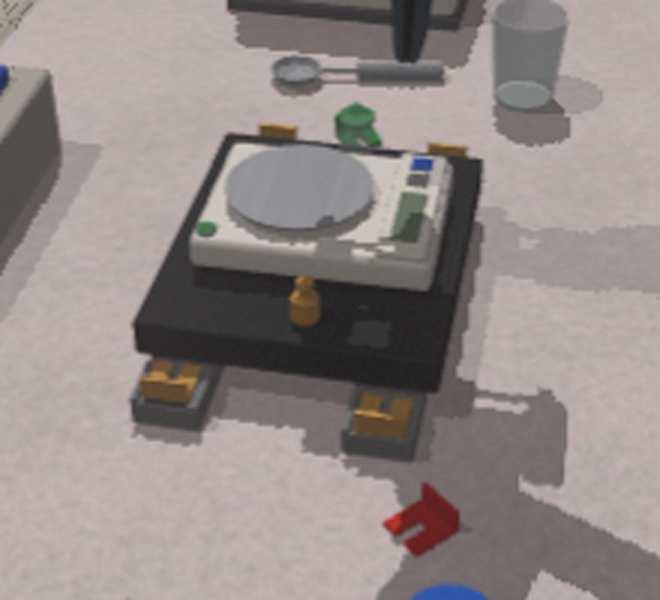

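Run:
```python
from h import *
m=camera_model("scene"); p,d=read_camera("scene"); w=cloud(m,d)
q=w[228:256,222:246].reshape(-1,3); q=q[(q[:,2]>.095)&(q[:,2]<.13)]; print(len(q),np.percentile(q,[3,50,97],axis=0).round(4))
```

```text
94 [[ 0.5226 -0.1691  0.0978]
 [ 0.5363 -0.1567  0.1018]
 [ 0.5484 -0.143   0.1105]]
```

>>> step_arm(commands=[[30,0,-40,0,-1],[70,0,-90,0,-1],[100,0,-140,0,-1],[133,0,-182,0,-1],[133,0,-182,0,-1],[133,60,-182,0,-1],[133,115,-182,0,-1],[133,150,-182,0,-1],[133,165,-182,0,-1],[133,165,-182,0,-1]])

```text
clock: 10.78
ee_pos: [0.6193, -0.2629, 0.0523]
tcp_rot: [[1.0, 0.011, -0.018], [0.018, 0.0, 1.0], [0.011, -1.0, -0.0]]
ft_force: [0.9, 0.2, 0.3]
width: 0.0001
```

Run:
```python
from h import *
print(observe()['joint_positions'].round(1))
```

```text
[-24.1  34.9  89.3   0.3  55.3 -25.4]
```

>>> step_arm(commands=[[0,-30,0,9,-1],[0,-40,0,18,-1],[0,-40,0,28,-1],[0,-40,0,38,-1],[0,-40,0,48,-1],[0,-40,0,58,-1],[0,-40,0,68,-1],[0,-40,0,78,-1],[0,-40,0,87,-1],[0,-40,0,90,-1],[0,-40,0,90,-1]])

```text
clock: 12.15
ee_pos: [0.62, -0.2633, 0.0944]
tcp_rot: [[0.019, 0.015, 1.0], [-1.0, -0.001, 0.019], [0.002, -1.0, 0.015]]
ft_force: [0.3, -0.3, 0.2]
width: 0.0002
```

Run:
```python
from h import *
s=observe(); print(s['joint_positions'].round(1))
p,d=read_camera("wrist"); save("wrist3",p); np.save("wrist3.npy",d)
m=camera_model("wrist"); w=cloud(m,d); z=w[...,2]
hsv=cv2.cvtColor(p,cv2.COLOR_RGB2HSV)
b=(hsv[...,0]>10)&(hsv[...,0]<28)&(hsv[...,1]>110)&(z<0.06)&(z>0.01)
nl,l,st,c=cv2.connectedComponentsWithStats(b.astype(np.uint8))
for i in range(1,nl):
    if st[i,4]>15:
        q=w[l==i]; print(c[i].round(),st[i,4],np.percentile(q,[2,50,98],axis=0).round(4).tolist())
        t=q[q[:,2]>.03]
        if len(t): print('  tab',np.percentile(t,[2,50,98],axis=0).round(4).tolist())
```

```text
[-24.1  32.5  86.9   0.3  59.8  64.6]
[207. 231.] 1702 [[0.5988, -0.2237, 0.0214], [0.618, -0.2076, 0.0228], [0.632, -0.1886, 0.0377]]
  tab [[0.6049, -0.2238, 0.0306], [0.6188, -0.2223, 0.0369], [0.6323, -0.2197, 0.0382]]
```

View pics/wrist3.png

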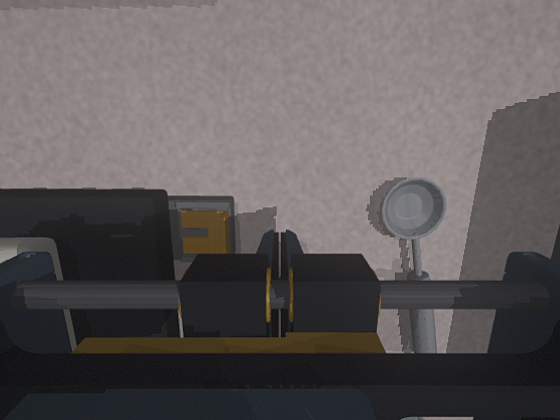

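Run:
```python
from h import *
d=np.load("wrist3.npy"); m=camera_model("wrist"); w=cloud(m,d)
for u,v in [(230,262),(230,275),(230,300),(230,328),(100,290),(20,260),(20,330),(200,345),(277,245),(272,240),(290,240),(262,240)]: print(u,v,w[v,u].round(4))
```

```text
230 262 [ 0.6559 -0.2479  0.1689]
230 275 [ 0.6551 -0.2489  0.1754]
230 300 [ 0.6505 -0.2495  0.1798]
230 328 [ 0.6424 -0.2493  0.1796]
100 290 [ 0.648  -0.2121  0.1714]
20 260 [ 0.6532 -0.1852  0.164 ]
20 330 [ 0.6359 -0.1891  0.1729]
200 345 [ 0.6404 -0.2425  0.1837]
277 245 [ 0.6341 -0.261   0.0977]
272 240 [ 0.6359 -0.2583  0.0953]
290 240 [ 0.6358 -0.2678  0.0945]
262 240 [ 0.6357 -0.253   0.095 ]
```

>>> step_arm(commands=[[0,25,-2,0,-1],[0,40,-2,0,-1],[0,48,-2,0,-1],[0,48,-2,0,-1],[-10,48,-2,0,-1],[-15,48,-2,0,-1],[-18,48,-2,0,-1],[-18,48,-2,0,-1]])

```text
clock: 13.2
ee_pos: [0.6182, -0.245, 0.0463]
tcp_rot: [[0.02, 0.015, 1.0], [-1.0, -0.001, 0.02], [0.002, -1.0, 0.014]]
ft_force: [0.8, 0.1, 0.4]
width: 0.0004
```

>>> step_arm(commands=[[-3,0,0,0,-1],[-6,0,0,0,-1],[-9,0,0,0,-1],[-12,0,0,0,-1],[-15,0,0,0,-1]])

```text
clock: 13.82
ee_pos: [0.6179, -0.2298, 0.0463]
tcp_rot: [[0.02, 0.015, 1.0], [-1.0, -0.001, 0.02], [0.002, -1.0, 0.014]]
ft_force: [0.0, 0.8, -0.4]
width: 0.0002
```

Run:
```python
from h import *
s=observe(); print(s['ee_pos'].round(4),s['ft_force'].round(2))
p,d=read_camera("scene"); save("scene4",cv2.resize(p[190:330,180:340],None,fx=4.5,fy=4,interpolation=cv2.INTER_CUBIC))
```

```text
[ 0.6179 -0.2298  0.0463] [ 0.04  0.75 -0.38]
```

View pics/scene4.png

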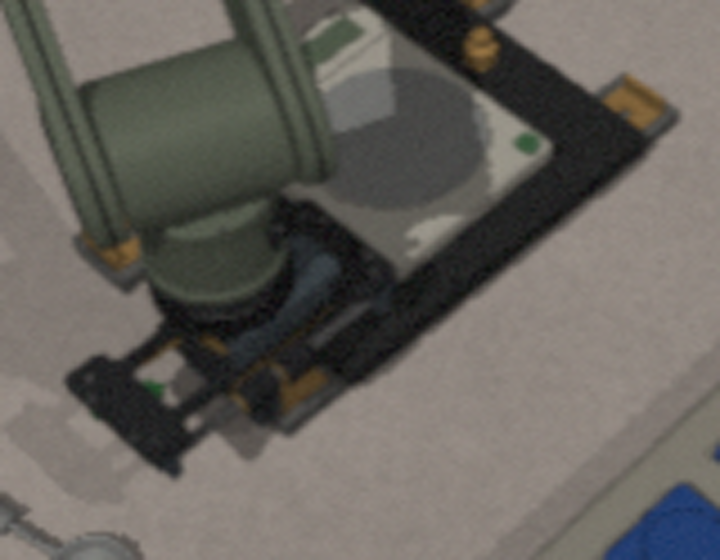

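>>> step_arm(commands=[[-3,0,0,0,-1],[-6,0,0,0,-1],[-9,0,0,0,-1],[-12,0,0,0,-1]])

```text
clock: 14.38
ee_pos: [0.6177, -0.2173, 0.0462]
tcp_rot: [[0.02, 0.014, 1.0], [-1.0, -0.001, 0.02], [0.002, -1.0, 0.014]]
ft_force: [-1.0, 0.1, 1.2]
width: 0.0005
```

>>> step_arm(commands=[[-2,0,0,0,-1],[-4,0,0,0,-1],[-6,0,0,0,-1],[-8,0,0,0,-1]])

```text
clock: 14.88
ee_pos: [0.6175, -0.2092, 0.0463]
tcp_rot: [[0.02, 0.014, 1.0], [-1.0, -0.001, 0.02], [0.002, -1.0, 0.014]]
ft_force: [-0.1, -0.6, -0.2]
width: 0.0005
```

```bash
cat > tab.py <<'E'
from h import *
import sys
s=observe(); print(s['ee_pos'].round(4),s['ft_force'].round(2))
for n in ["side","wrist"]:
    p,d=read_camera(n); m=camera_model(n); w=cloud(m,d); z=w[...,2]
    save(n+sys.argv[1],p)
    hsv=cv2.cvtColor(p,cv2.COLOR_RGB2HSV)
    b=(hsv[...,0]>10)&(hsv[...,0]<28)&(hsv[...,1]>90)&(z<0.05)&(z>0.01)&(w[...,1]<-.15)&(w[...,0]>.4)&(w[...,0]<.7)
    nl,l,st,c=cv2.connectedComponentsWithStats(b.astype(np.uint8))
    for i in range(1,nl):
        if st[i,4]>6:
            q=w[l==i]; print(n,c[i].round(),st[i,4],np.percentile(q,[2,50,98],axis=0).round(4).tolist())
E
python3 tab.py 5
```

```text
[ 0.6175 -0.2092  0.0463] [-0.14 -0.56 -0.21]
side [329. 169.] 38 [[0.4513, -0.2239, 0.0299], [0.4648, -0.2195, 0.0353], [0.4802, -0.2171, 0.0407]]
wrist [247. 239.] 672 [[0.6169, -0.1976, 0.0215], [0.626, -0.1883, 0.023], [0.632, -0.1798, 0.0378]]
```

View pics/wrist5.png

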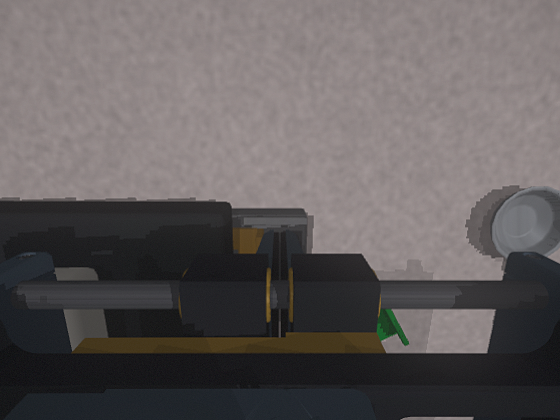

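>>> step_arm(commands=[[-2,0,0,0,-1],[-4,0,0,0,-1],[-6,0,0,0,-1],[-8,0,0,0,-1],[-9,0,0,0,-1]])

```text
clock: 15.6
ee_pos: [0.6173, -0.1999, 0.0463]
tcp_rot: [[0.02, 0.014, 1.0], [-1.0, -0.001, 0.02], [0.001, -1.0, 0.014]]
ft_force: [0.5, -0.5, 0.4]
width: 0.0004
```

>>> step_arm(commands=[[-1,0,0,0,-1],[-2,0,0,0,-1]])

```text
clock: 15.85
ee_pos: [0.6172, -0.1978, 0.0462]
tcp_rot: [[0.021, 0.014, 1.0], [-1.0, -0.001, 0.021], [0.001, -1.0, 0.014]]
ft_force: [0.5, -0.7, -0.3]
width: 0.0007
```

>>> step_arm(commands=[[-1,0,0,0,-1],[-2,0,0,0,-1]])

```text
clock: 16.1
ee_pos: [0.6172, -0.1958, 0.0463]
tcp_rot: [[0.021, 0.014, 1.0], [-1.0, -0.001, 0.021], [0.001, -1.0, 0.014]]
ft_force: [-0.1, -0.7, 0.5]
width: 0.0003
```

Friction is low. I'll go on in 1 mm steps until the force rises.

>>> step_arm(commands=[[-1,0,0,0,-1],[-1,0,0,0,-1]])

```text
clock: 16.35
ee_pos: [0.6172, -0.1946, 0.0463]
tcp_rot: [[0.02, 0.014, 1.0], [-1.0, -0.001, 0.02], [0.001, -1.0, 0.014]]
ft_force: [0.3, -0.1, 0.2]
width: 0.0004
```

>>> step_arm(commands=[[-1,0,0,0,-1],[-1,0,0,0,-1]])

```text
clock: 16.6
ee_pos: [0.6172, -0.1943, 0.0463]
tcp_rot: [[0.021, 0.014, 1.0], [-1.0, -0.002, 0.021], [0.002, -1.0, 0.014]]
ft_force: [-0.2, -3.9, 0.1]
width: 0.0004
```

```bash
python3 tab.py 6
python3 - <<'E'
import cv2
p=cv2.imread('pics/wrist6.png'); cv2.imwrite('pics/w6.png',cv2.resize(p[180:280,180:340],None,fx=5,fy=5))
E
```

```text
[ 0.6172 -0.1943  0.0463] [-0.16 -3.85  0.06]
side [329. 169.] 38 [[0.4514, -0.2242, 0.0307], [0.465, -0.2198, 0.0361], [0.4801, -0.2152, 0.0395]]
wrist [259. 237.] 108 [[0.6239, -0.1836, 0.0223], [0.6311, -0.1813, 0.0362], [0.6319, -0.1797, 0.0389]]
```

View pics/w6.png

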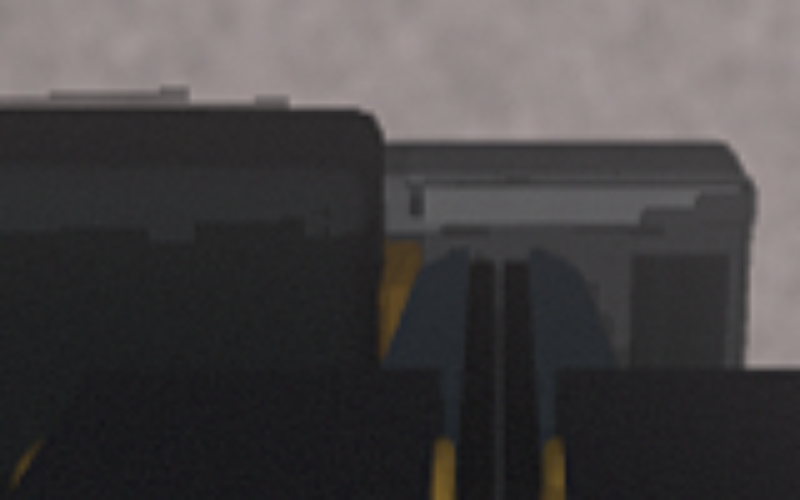

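The wrist crop shows the tab (395,290) against the slab edge, and the force has risen to 3.9 N at the stop. Now I back off and press the corner again.

>>> step_arm(commands=[[3,0,0,0,-1],[10,0,0,0,-1],[30,0,0,0,-1],[30,-40,0,0,-1],[30,-80,0,0,-1],[0,-80,14,0,-1],[-34,-80,14,0,-1],[-34,-80,14,0,-1],[-34,-50,14,0,-1],[-34,-35,14,0,-1],[-34,-28,14,0,-1],[-34,-28,14,0,-1]])

```text
clock: 18.2
ee_pos: [0.63, -0.1605, 0.0741]
tcp_rot: [[0.02, 0.014, 1.0], [-1.0, -0.002, 0.02], [0.002, -1.0, 0.014]]
ft_force: [0.8, -0.1, 1.0]
width: 0.0004
```

>>> step_arm(commands=[[0,1,0,0,-1],[0,1,0,0,-1]])

```text
clock: 18.45
ee_pos: [0.6304, -0.1607, 0.0738]
tcp_rot: [[0.02, 0.015, 1.0], [-1.0, -0.002, 0.02], [0.003, -1.0, 0.015]]
ft_force: [-0.4, 0.9, -0.1]
width: 0.0004
```

>>> step_arm(commands=[[0,1,0,0,-1],[0,1,0,0,-1]])

```text
clock: 18.7
ee_pos: [0.6305, -0.1607, 0.073]
tcp_rot: [[0.02, 0.016, 1.0], [-1.0, -0.002, 0.02], [0.003, -1.0, 0.016]]
ft_force: [0.4, -0.7, 0.3]
width: 0.0003
```

>>> step_arm(commands=[[0,1,0,0,-1],[0,1,0,0,-1]])

```text
clock: 18.95
ee_pos: [0.6305, -0.1606, 0.0719]
tcp_rot: [[0.02, 0.015, 1.0], [-1.0, -0.002, 0.02], [0.003, -1.0, 0.015]]
ft_force: [0.3, 1.4, 1.1]
width: 0.0004
```

>>> step_arm(commands=[[0,1,0,0,-1],[0,1,0,0,-1]])

```text
clock: 19.2
ee_pos: [0.6306, -0.1607, 0.071]
tcp_rot: [[0.02, 0.016, 1.0], [-1.0, -0.002, 0.02], [0.003, -1.0, 0.016]]
ft_force: [1.1, 0.7, 1.1]
width: 0.0006
```

>>> step_arm(commands=[[0,2,0,0,-1],[0,2,0,0,-1]])

```text
clock: 19.45
ee_pos: [0.6307, -0.1607, 0.0708]
tcp_rot: [[0.02, 0.016, 1.0], [-1.0, -0.003, 0.02], [0.003, -1.0, 0.016]]
ft_force: [-2.6, 1.1, 10.3]
width: 0.0006
```

>>> step_arm(commands=[[0,2,0,0,-1],[0,2,0,0,-1]])

```text
clock: 19.7
ee_pos: [0.6307, -0.1607, 0.0709]
tcp_rot: [[0.02, 0.017, 1.0], [-1.0, -0.003, 0.02], [0.003, -1.0, 0.017]]
ft_force: [-2.4, 0.2, 10.8]
width: 0.0006
```

Far-right is now firm: 0.5 mm at 10.8 N. I'll move clear and check.

>>> step_arm(commands=[[0,-3,0,0,-1],[0,-15,0,0,-1],[0,-60,0,0,-1],[0,-110,0,0,-1],[-60,-150,-40,0,-1],[-120,-170,-100,0,-1],[-120,-170,-160,0,-1],[-120,-170,-190,0,-1],[-120,-170,-190,0,-1],[-120,-170,-190,0,-1]])

```text
clock: 20.95
ee_pos: [0.4363, -0.0442, 0.2381]
tcp_rot: [[0.02, 0.02, 1.0], [-1.0, -0.003, 0.02], [0.004, -1.0, 0.02]]
ft_force: [0.3, 0.1, -0.2]
width: 0.0005
```

```bash
python3 tab.py 7
python3 - <<'E'
from h import *
p,d=read_camera("scene"); m=camera_model("scene"); w=cloud(m,d); z=w[...,2]
save("scene7",cv2.resize(p[140:340,130:360],None,fx=3,fy=3,interpolation=cv2.INTER_CUBIC))
hsv=cv2.cvtColor(p,cv2.COLOR_RGB2HSV)
b=(hsv[...,0]>10)&(hsv[...,0]<28)&(hsv[...,1]>90)&(z<0.09)&(z>0.01)&(abs(w[...,0]-.55)<.2)&(abs(w[...,1])<.3)
nl,l,st,c=cv2.connectedComponentsWithStats(b.astype(np.uint8))
for i in range(1,nl):
    if st[i,4]>6: print(c[i].round(),st[i,4],np.percentile(w[l==i],[2,50,98],axis=0).round(4).tolist())
E
```

```text
[ 0.4363 -0.0442  0.2381] [ 0.25  0.1  -0.21]
side [329. 169.] 38 [[0.4513, -0.2229, 0.0305], [0.4648, -0.2204, 0.0359], [0.4803, -0.2171, 0.0391]]
wrist [420. 173.] 775 [[0.4482, -0.2216, 0.0207], [0.465, -0.2129, 0.0229], [0.4806, -0.195, 0.0378]]
[285. 186.] 96 [[0.4453, 0.0898, 0.02], [0.4615, 0.1074, 0.026], [0.4772, 0.1163, 0.0393]]
[286. 202.] 74 [[0.5082, 0.0346, 0.0536], [0.5305, 0.0426, 0.073], [0.538, 0.0679, 0.0883]]
[321. 215.] 99 [[0.596, 0.0927, 0.0198], [0.6135, 0.108, 0.0257], [0.6294, 0.1137, 0.043]]
[206. 250.] 134 [[0.4477, -0.2245, 0.0203], [0.468, -0.2086, 0.0254], [0.4842, -0.1889, 0.0409]]
[248. 278.] 46 [[0.5965, -0.1861, 0.0216], [0.6169, -0.1837, 0.0373], [0.6343, -0.1806, 0.0439]]
```

View pics/scene7.png

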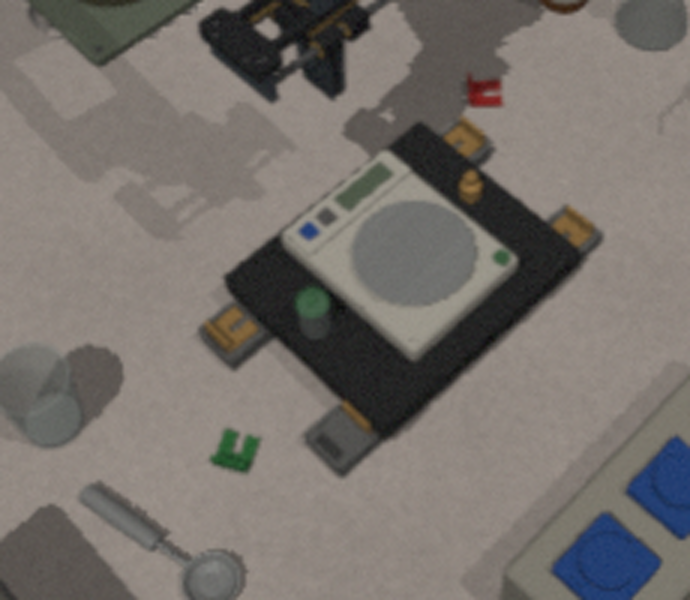

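The scene crop shows the far-right tab (356,413) flush along the slab edge. The other shims, both look-alikes, the balance, the weight and the bottle are where they were.

```bash
python3 -c "
from station import *
print(hand_in())"
```

```text
the job is handed in; nothing more can be done
None
```

The loose corner was far right. Its shim is now under the slab with the tab against the edge, the corner is firm, and the job is handed in at about 21 s.

- **Finding the corner:** near-left gave 0.1 mm at 10 N and far-left 0.3 mm at 12 N, so both are firm. Far-right gave about 3.5 mm at 7 N. I did not press near-right, because the loose corner was already found.
- **Pushing the shim:** I turned the gripper 90° so its body would clear the weighing bottle, then pushed the brass shim in. Force stayed too low to notice until the stop, then rose to 3.9 N, above the 3 N quoted for sliding.
- **Checks after the push:** pressed again, far-right moved about 0.5 mm at 10.8 N. The last scene image puts the tab's outer face at y ≈ -0.186 m, against about -0.185 to -0.187 m expected.
- **Everything else:** in that image the other three shims measured in the same place to within about 2 mm. The balance, weight, bottle, beaker, spatula and both look-alikes looked unmoved by eye. The flask, reagent jar and wash bottle lay mostly outside that crop, so I did not recheck them.

No check failed or disagreed.

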